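# Put the rubber stamps away in their rests

### The job

The stamping is done: put the four rubber stamps away, each in the grey rest whose shape matches its mount, standing upright and flat on the felt inside the rim so that no inked face is left on the desk. Set each one down rather than dropping it, and do not disturb the stapler or the bottle of ink.

Things in the scene. Friction and masses are not known exactly. Their poses are not given: they have to be found in the camera images.
- seal: Loose rubber stamp standing on its face, grip up. Mount: beech wood, 18 mm high, round, 52 mm in diameter. Grip: brown stained wood, a round turned knob on the mount's centre, narrow at the neck, with a straight band 26 mm in diameter from z = 44 to 66 mm and a rounded top at 76 mm. Origin: centre of the underside (the stamping face); z up along the grip. About 90 g.
- title: Loose rubber stamp standing on its face, grip up. Mount: beech wood, 18 mm high, a rectangle 66 mm (x) by 40 mm (y). Grip: brown stained wood, a flat-sided bar on the mount's centre, 40 mm along x, 18 mm wide across y, from z = 38 to 74 mm, on a narrower foot. Origin: centre of the underside (the stamping face); z up along the grip. About 100 g.
- strip: Loose rubber stamp standing on its face, grip up. Mount: beech wood, 18 mm high, a long narrow rectangle 92 mm (x) by 22 mm (y). Grip: brown stained wood, a flat-sided bar on the mount's centre, 56 mm along x, 14 mm wide across y, from z = 38 to 74 mm, on a narrower foot. Origin: centre of the underside (the stamping face); z up along the grip. About 100 g.
- check: Loose rubber stamp standing on its face, grip up. Mount: beech wood, 18 mm high, a small square 34 by 34 mm, sides along x and y. Grip: brown stained wood, a round turned knob on the mount's centre, narrow at the neck, with a straight band 20 mm in diameter from z = 44 to 66 mm and a rounded top at 76 mm. Origin: centre of the underside (the stamping face); z up along the grip. About 60 g.
- seal_rest: Shallow storage dish in grey plastic with a dark felt floor, weighted, loose on the desk: floor 4 mm above the desk, rim 12 mm high, walls 4 mm. Round: inside 62 mm in diameter, outside 70 mm; made for the round stamp. Origin: centre of the underside, z up.
- title_rest: Shallow storage dish in grey plastic with a dark felt floor, weighted, loose on the desk: floor 4 mm above the desk, rim 12 mm high, walls 4 mm. Rectangular: inside 76 mm (x) by 50 mm (y), outside 84 by 58 mm; made for the rectangular stamp, long side to long side, either way round. Origin: centre of the underside, z up.
- strip_rest: Shallow storage dish in grey plastic with a dark felt floor, weighted, loose on the desk: floor 4 mm above the desk, rim 12 mm high, walls 4 mm. Long and narrow: inside 102 mm (x) by 32 mm (y), outside 110 by 40 mm; made for the long narrow stamp, either way round. Origin: centre of the underside, z up.
- check_rest: Shallow storage dish in grey plastic with a dark felt floor, weighted, loose on the desk: floor 4 mm above the desk, rim 12 mm high, walls 4 mm. Small square: inside 44 by 44 mm, outside 52 by 52 mm; made for the small square stamp, any side forward. Origin: centre of the underside, z up.
- stapler: Bystander: a grey and black desk stapler lying on its base, 135 mm (x) by 34 mm (y), 49 mm high. Origin: centre of the underside.
- ink: Bystander: a small white bottle of stamp ink standing upright, 38 mm in diameter, 78 mm high. Origin: centre of the underside.
Not all that is in view belongs to the job. What is shaped like the seal_rest but red is not meant. Leave any purple look-alike of the strip alone.

How it is judged:
By the outcome, as a careful person would: the job done as asked, in the order asked, and still so for the second after the job is handed in, with the robot touching nothing.
It also fails if it takes over 96 s, if anything falls off the work surface, if the arm or the gripper's body presses on something with over 40 N, if the wrist force passes 120 N, or if a joint passes its speed limit or range.

### The arm

A 6-joint arm with a two-finger parallel gripper is mounted at the origin on the work surface. World frame = base frame: x ahead of the robot, y to its left, z up, the work surface at z = 0. Lengths are in m, angles in rad, forces in N, time in s.
With the tool pointing down it reaches from about 0.35 to 0.975 m from the base axis. Payload 7.1 kg.
Tool frame: the origin (TCP) lies at the very end of the fingers, on their centre line; the grasp point (between the pads) lies 19 mm behind it; z points along the fingers, y is the direction in which the jaws open and shut (so a half turn about z gives the same grasp; the last joint's range is limited). The gripper opens to 88 mm and grips with 3 to 60 N. Pads are 20 mm wide; open, the fingers measure 115 mm over their backs; the gripper's body (75 mm by 178 mm) begins 61 mm behind the grasp point.
Start: joints at [1.309, 0.423, 1.63, -0, 1.089, -0.019], TCP at [0.15, 0.607, 0.199] pointing down, gripper open.
Joint ranges: [-3, 3], [-0.9, 2.11], [0.09, 2.58], [-1.31, 4.45], [0.11, 2.69], [-2.54, 2.54]. Speed limits (rad/s): [2.39, 2.39, 3.01, 3.14, 3.14, 3.14].

### API

Orientations are given as [roll, pitch, yaw] about the fixed x, y, z axes, in that order (R = Rz(yaw) Ry(pitch) Rx(roll)).
In Python, from plant import arm, viewer gives the robot as it stands.
- The arm moves only by the shell command python3 -m inch 'ROWS'. ROWS is JSON, a list of rows, each a list of 7 numbers: the shift along the tool's x, y, z in m, then the turn, a rotation vector about the tool's x, y, z in rad, then the opening, from 0 (shut) to 1 (fully open). A call has exactly 5 rows; each row is the pose to reach, as a shift and turn from the pose commanded when the call began, along the tool's axes at that moment; what a row does not reach only later rows make up. A row lasts 1/8 s, in which the tool goes at most 62.5 mm and 10.7 degrees, less where a joint would pass 70% of its speed; a pose out of reach is approached as far as the arm can. A call with a gripper value outside its range is refused whole. The fingers move at their own pace and stop on an object; the grip force is fixed at half the most. Time passes only in rows, so rows that repeat a pose let the fingers close, or fill a call up. It gives the time, the measured TCP pose, the force and the opening at its end, in the units of the state.
- arm.observe(): the state, without advancing time (a new reading comes with each control period).
- viewer.grab_frame(name): name is "scene" or "top"; returns the picture (384x512x3 uint8, blue, green, red); there is no depth.
- viewer.calibration(name): a dict with "fx", "fy", "cx", "cy" (pixels), "rvec" (rotation vector, rad) and "tvec" (3), from world to camera coordinates, as OpenCV has them. Camera axes: x right, y down, z forward; pixel columns grow to the right and rows downward; lengths in m; the calibration is good to about 2 mm. A picture is of the moment at which its call begins. calibration takes no time and is no camera call.
- arm.sign_off(): hands the job in, once; it reports no verdict.
The state is a dict: "t": time; "joints": joint angles; "dq": joint speeds; "joint_efforts": joint torques, N m; "tcp_pos": TCP position; "eef_rot": TCP orientation; "force": force on the tool from outside, world axes, zero at the start; "torque": the same for the moment, N m; "finger_gap": opening from 0.0 (shut) to 1.0 (fully open).
Only numpy, scipy, OpenCV 4.12 (cv2) and the standard library are available. Lean on these libraries where they do the work, as an engineer would, in place of code of your own. Each camera call takes 0.05 s, during which the arm holds its last target.

## Working session

There is one attempt and no reset: what is moved stays moved. The work goes in short steps, Python scripts to look and compute and a shell command to move; the robot and the scene stay as the last step left them, time stands still between calls to the robot, and variables do not carry over. Pictures are saved under pics/ and viewed, and the job is handed in when it is done.

```bash
ls; mkdir -p pics; python3 - <<'E'
from plant import arm, viewer
import cv2
s=arm.observe();print(s['t'],s['tcp_pos'],s['eef_rot'],s['finger_gap'])
for n in("scene","top"):
    cv2.imwrite(f"pics/{n}0.png",viewer.grab_frame(n));print(viewer.calibration(n))
E
```

```text
pics
0.0 [0.15007766 0.60609477 0.19841163] [-3.14006505e+00 -3.52282291e-05  2.89877408e+00] 1.0036422416360586
{'fx': 394.84067777680804, 'fy': 394.84067777680804, 'cx': 251.3645890468682, 'cy': 190.75610949116438, 'rvec': array([ 1.67713006,  2.12994206, -0.62653131]), 'tvec': array([ 0.11855796, -0.3944607 ,  1.28191762])}
{'fx': 463.42277090989523, 'fy': 463.42277090989523, 'cx': 259.2210345606614, 'cy': 191.36633664694997, 'rvec': array([ 2.11685431, -2.11931213,  0.20398663]), 'tvec': array([0.00607723, 0.50272325, 1.26948067])}
```

View pics/top0.png

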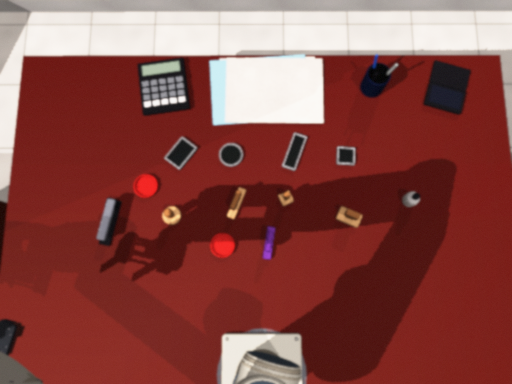

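View pics/scene0.png

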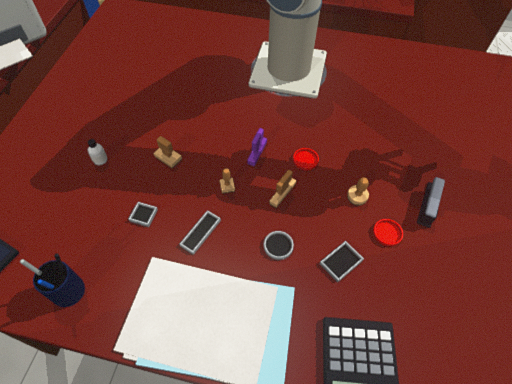

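Candidates (top view):
- Stamps: seal (171,215), strip (236,203), check (286,198) and title (349,217). The purple look-alike at (269,243) is to be left alone.
- Rests: title (181,153), seal (231,154), strip (294,151) and check (346,156). The red dishes at (146,185) and (222,245) are not meant.
- Bystanders: stapler (107,221) and ink (411,199).

Next is a close crop to check these.

```bash
python3 - <<'E'
import cv2
a=cv2.imread("pics/top0.png")[130:265,135:435]
cv2.imwrite("pics/topc.png",cv2.resize(a,(800,360),interpolation=cv2.INTER_CUBIC))
a=cv2.imread("pics/scene0.png")[120:285,80:450]
cv2.imwrite("pics/scc.png",cv2.resize(a,(800,357),interpolation=cv2.INTER_CUBIC))
E
```

```text
(no output)
```

View pics/topc.png

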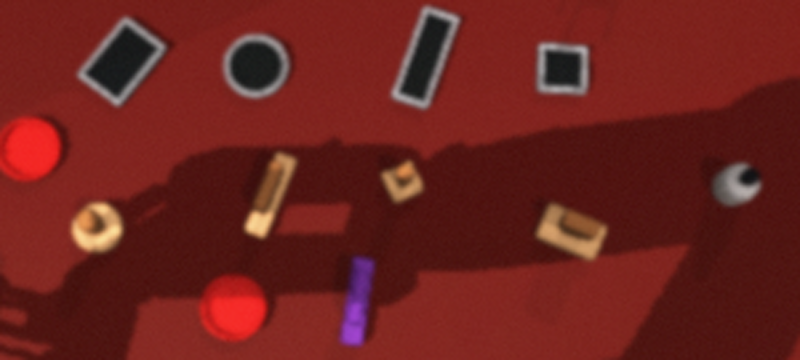

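View pics/scc.png

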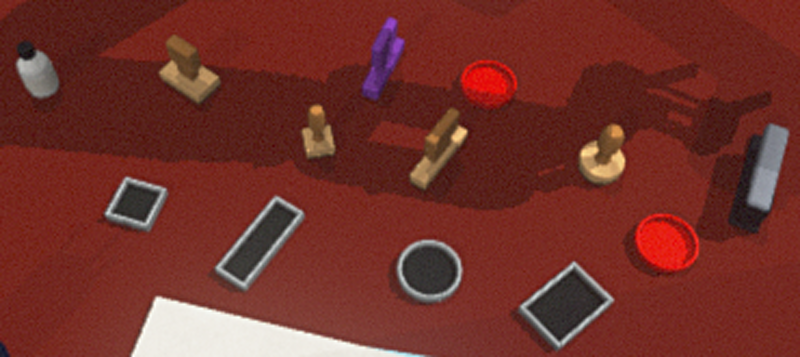

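```bash
cat > h.py <<'E'
import cv2, numpy as np
from plant import arm, viewer
def cam(n):
    c=viewer.calibration(n);K=np.array([[c['fx'],0,c['cx']],[0,c['fy'],c['cy']],[0,0,1.]])
    return K,cv2.Rodrigues(c['rvec'])[0],np.array(c['tvec']).reshape(3)
def cast(n,uv,z):
    K,R,t=cam(n);uv=np.atleast_2d(uv).astype(float)
    d=(np.linalg.inv(K)@np.c_[uv,np.ones(len(uv))].T).T@R;C=-R.T@t
    return C+d*((z-C[2])/d[:,2])[:,None]
def proj(n,P):
    K,R,t=cam(n);p=(np.atleast_2d(P)@R.T+t)@K.T;return p[:,:2]/p[:,2:]
def contours(m,lo=25):
    return [c for c in cv2.findContours(m.astype(np.uint8),cv2.RETR_EXTERNAL,cv2.CHAIN_APPROX_NONE)[0] if cv2.contourArea(c)>lo]
def masks(im):
    f=cv2.resize(im,None,fx=4,fy=4,interpolation=cv2.INTER_CUBIC).astype(float)
    B,G,R=[f[...,i]+1 for i in range(3)]
    wood=(G/R>0.42)&(B/R<0.8)&(B<G)&(R>60)
    grey=(abs(R-B)<35)&(abs(R-G)<35)&(G/R>.75)
    return wood,grey
def rect(n,c,z):
    p=(c.reshape(-1,2)+.5)/4-.5
    w=cast(n,p,z)[:,:2]
    r=cv2.minAreaRect((w*1000).astype(np.float32))
    b=cv2.boxPoints(r);e=b[1]-b[0];g=b[2]-b[1]
    l=e if np.hypot(*e)>np.hypot(*g) else g
    return np.round(r[0],1),np.round(sorted(r[1]),1),round(float(np.degrees(np.arctan2(l[1],l[0]))%180),1),p.mean(0).round()
E
python3 - <<'E'
from h import *
for n in("top","scene"):
    im=cv2.imread(f"pics/{n}0.png");w,g=masks(im)
    cv2.imwrite(f"pics/m_{n}.png",cv2.resize((w*255+g*120).astype(np.uint8),(512,384)))
    for nm,m,z in(("wood",w,.009),("grey",g,.006)):
        for c in contours(m,300):
            if cv2.contourArea(c)<25000:
                r=rect(n,c,z)
                if .35<r[0][0]/1000<.8 and abs(r[0][1])<450: print(n,nm,*r)
E
```

```text
top wood [ 435.6 -254.1] [48.9 75.7] 66.0 [349. 216.]
top wood [440.4 261.2] [58.9 59.8] 136.1 [171. 215.]
top wood [ 487.2 -435.4] [48.6 56.7] 121.8 [410. 199.]
top wood [491.6 -71.4] [43.5 44. ] 25.8 [285. 198.]
top wood [477.4  73.6] [ 32.9 102. ] 158.3 [236. 203.]
top wood [ 619.9 -251.3] [61.9 63.3] 176.5 [343. 152.]
top wood [624.7  97.3] [65.8 79.3] 171.5 [227. 154.]
top wood [629.6 240.8] [69.5 94.5] 143.0 [180. 151.]
top wood [633.5 -98.7] [ 50.1 121.7] 160.0 [294. 151.]
top grey [425.6 446.1] [ 41.6 132.2] 168.4 [108. 221.]
top grey [ 487.7 -437.5] [41.9 49.5] 132.4 [411. 199.]
top grey [ 620.8 -252.3] [56.7 57.1] 177.6 [346. 155.]
top grey [624.  90.] [71.2 71.3] 3.7 [231. 154.]
top grey [630.4 240.7] [62.8 88.5] 142.9 [180. 152.]
top grey [634.4 -99.5] [ 43.4 115.6] 159.9 [294. 151.]
scene wood [424.2 265.5] [56.8 97.3] 164.9 [359. 192.]
scene wood [467.3  73.8] [ 48.  133.8] 170.4 [282. 190.]
scene wood [476.3 -76. ] [41.6 86.4] 23.9 [226. 182.]
scene wood [ 469.8 -430.9] [34.9 85.8] 22.6 [102. 156.]
scene wood [ 425.1 -256.1] [ 66.8 124.4] 64.5 [168. 154.]
scene grey [627.4 242. ] [61.7 90.4] 142.7 [341. 261.]
scene grey [622.4  92. ] [72.3 74. ] 149.1 [278. 245.]
scene grey [632.4 -98. ] [ 46.3 115.9] 160.3 [200. 232.]
scene grey [ 619.3 -250.8] [59.1 59.3] 86.0 [143. 214.]
scene grey [401.3 448.5] [ 39.7 144.3] 168.4 [431. 200.]
scene grey [ 466.  -448.7] [41.1 99.4] 45.2 [ 95. 151.]
```

View pics/m_top.png

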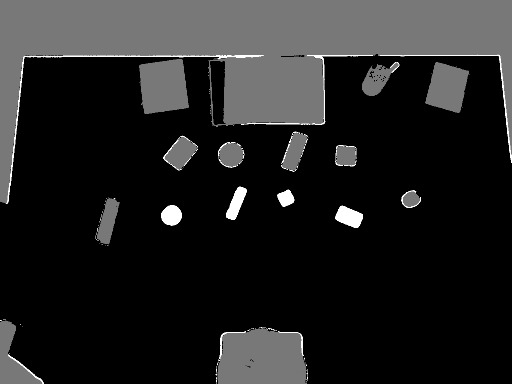

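Top and scene agree within 2–3 mm. Mask sizes match the given ones with a uniform bleed, and all points are in reach. I'll write a helper that works out the deltas, then do the seal first.

```bash
cat >> h.py <<'E'
from scipy.spatial.transform import Rotation as Ro
def delta(x,y,z,yaw):
    s=arm.observe();R0=Ro.from_euler('xyz',s['eef_rot']);R1=Ro.from_euler('xyz',[np.pi,0,np.radians(yaw)])
    d=R0.inv().apply(np.array([x,y,z])/1000-s['tcp_pos']);r=(R0.inv()*R1).as_rotvec()
    print('shift',d.round(4),'turn',r.round(3))
def st():
    s=arm.observe();e=np.degrees(s['eef_rot'])
    print(round(s['t'],2),(s['tcp_pos']*1000).round(1),e.round(1),np.round(s['force'],1),round(s['finger_gap'],3))
E
python3 -c "
from h import *
st();delta(440,261,130,130)"
```

```text
0.1 [150.1 606.2 198.5] [-179.9   -0.   166.1] [ 0.   0.3 -0. ] 1.0
shift [-0.3644 -0.2653  0.0688] turn [-0.001  0.     0.63 ]
```

```bash
python3 -m inch '[[-0.06,-0.044,0.01,0,0,0.12,1],[-0.12,-0.088,0.02,0,0,0.24,1],[-0.17,-0.124,0.03,0,0,0.36,1],[-0.22,-0.16,0.04,0,0,0.48,1],[-0.27,-0.197,0.05,0,0,0.6,1]]'; python3 -c "
from h import *
st();delta(440,261,110,130)"
```

```text
t: 0.72
tcp_pos: [0.3498, 0.3682, 0.1529]
eef_rot: [3.142, 0.0, 2.295]
force: [0.3, 0.8, -0.5]
finger_gap: 1.004
0.72 [349.8 368.2 152.9] [180.    0.  131.5] [ 0.3  0.8 -0.5] 1.004
shift [-0.1401 -0.0035  0.0429] turn [0.    0.    0.026]
```

```bash
python3 -m inch '[[-0.05,-0.001,0.015,0,0,0.03,1],[-0.09,-0.002,0.03,0,0,0.03,1],[-0.116,-0.003,0.04,0,0,0.03,1],[-0.116,-0.003,0.04,0,0,0.03,1],[-0.116,-0.003,0.04,0,0,0.03,1]]'; python3 -c "
from h import *
st();delta(440,261,36,130)"
```

```text
t: 1.35
tcp_pos: [0.4235, 0.2816, 0.1133]
eef_rot: [-3.141, -0.0, 2.269]
force: [-0.8, -0.2, 0.3]
finger_gap: 0.999
1.35 [423.5 281.6 113.3] [-180.   -0.  130.] [-0.8 -0.2  0.3] 0.999
shift [-0.0264 -0.0006  0.0773] turn [-0. -0. -0.]
```

```bash
python3 -m inch '[[-0.015,0,0,0,0,0,1],[-0.026,-0.001,0,0,0,0,1],[-0.026,-0.001,0.01,0,0,0,1],[-0.026,-0.001,0.02,0,0,0,1],[-0.026,-0.001,0.02,0,0,0,1]]'; python3 -c "
from h import *
im=viewer.grab_frame('scene');cv2.imwrite('pics/s1.png',cv2.resize(im[60:300,250:512],(800,733))[:600])
st();delta(440,261,36,130);print(proj('scene',[[.44,.261,.055]]))"
```

```text
t: 1.98
tcp_pos: [0.4388, 0.2604, 0.092]
eef_rot: [-3.139, -0.0, 2.269]
force: [0.3, -0.1, 0.4]
finger_gap: 0.999
2.02 [439.1 260.6  92.5] [-179.9   -0.   130. ] [0.9 0.4 0.5] 0.999
shift [-0.0003  0.001   0.0565] turn [-0.002 -0.     0.   ]
[[361.39913015 184.88203272]]
```

View pics/s1.png

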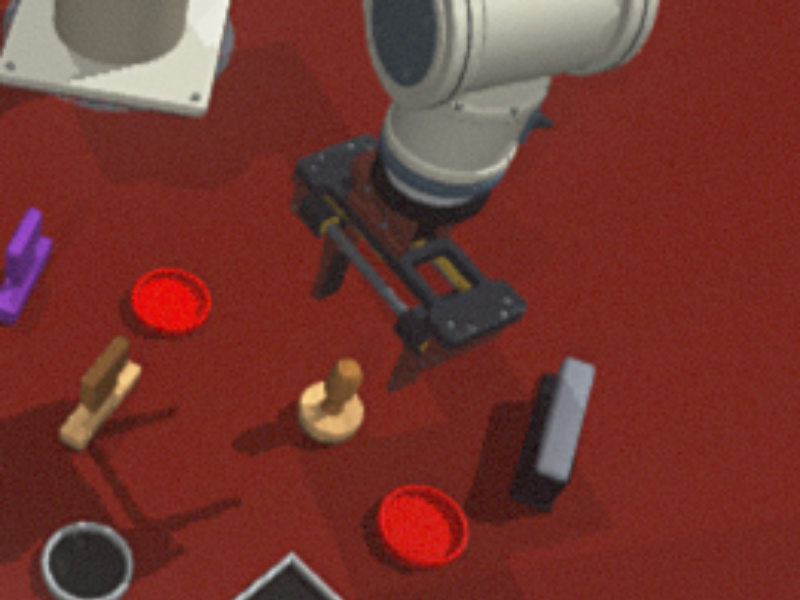

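The picture shows the seal knob at crop (345,378) between the two fingers. My projection falls at (340,381), so they agree. Descend and close.

```bash
python3 -m inch '[[0,0.001,0.02,0,0,0,1],[0,0.001,0.04,0,0,0,1],[0,0.001,0.056,0,0,0,1],[0,0.001,0.056,0,0,0,0.7],[0,0.001,0.056,0,0,0,0.4]]'; python3 -c "
from h import *
st()"
```

```text
t: 2.65
tcp_pos: [0.4408, 0.2616, 0.0376]
eef_rot: [3.141, 0.0, 2.269]
force: [0.9, 0.2, 0.3]
finger_gap: 0.814
2.65 [440.8 261.6  37.6] [180.   0. 130.] [0.9 0.2 0.3] 0.814
```

```bash
python3 -m inch '[[0,0,0,0,0,0,0],[0,0,0,0,0,0,0],[0,0,0,0,0,0,0],[0,0,0,0,0,0,0],[0,0,0,0,0,0,0]]'; python3 -c "
from h import *
st()"
```

```text
t: 3.28
tcp_pos: [0.4404, 0.2613, 0.0372]
eef_rot: [-3.141, -0.0, 2.269]
force: [-0.1, 0.3, 0.5]
finger_gap: 0.276
3.27 [440.4 261.3  37.2] [-180.   -0.  130.] [-0.1  0.3  0.5] 0.276
```

```bash
python3 -m inch '[[0,0,0,0,0,0,0],[0,0,-0.01,0,0,0,0],[0,0,-0.03,0,0,0,0],[0,0,-0.05,0,0,0,0],[0,0,-0.06,0,0,0,0]]'; python3 -c "
from h import *
st();delta(623,91,80,110)"
```

```text
t: 3.9
tcp_pos: [0.4411, 0.2617, 0.0986]
eef_rot: [3.14, 0.0, 2.269]
force: [-0.1, -0.2, -0.7]
finger_gap: 0.283
3.9 [441.1 261.7  98.6] [179.9   0.  130. ] [-0.1 -0.2 -0.7] 0.283
shift [-0.2477  0.0297  0.0188] turn [ 0.002 -0.     0.349]
```

```bash
python3 -m inch '[[-0.05,0.006,0,0,0,0.08,0],[-0.1,0.012,0,0,0,0.16,0],[-0.15,0.018,0.005,0,0,0.24,0],[-0.2,0.024,0.01,0,0,0.32,0],[-0.248,0.03,0.012,0,0,0.35,0]]'; python3 -c "
from h import *
st();delta(623,91,60,110)"
```

```text
t: 4.53
tcp_pos: [0.6236, 0.0892, 0.0848]
eef_rot: [-3.141, -0.0, 1.917]
force: [-0.3, 0.6, -1.1]
finger_gap: 0.279
4.53 [623.6  89.2  84.8] [-180.    -0.   109.8] [-0.3  0.6 -1.1] 0.279
shift [0.0019 0.     0.0248] turn [-0.001 -0.    -0.003]
```

```bash
python3 -m inch '[[0.001,0,0.01,0,0,0,0],[0.001,0,0.02,0,0,0,0],[0.001,0,0.02,0,0,0,0],[0.001,0,0.02,0,0,0,0],[0.001,0,0.02,0,0,0,0]]'; python3 -c "
from h import *
im=viewer.grab_frame('scene');cv2.imwrite('pics/s2.png',cv2.resize(im[150:300,200:400],(800,600)))
im=viewer.grab_frame('top');cv2.imwrite('pics/t2.png',cv2.resize(im[110:210,150:300],(750,500)))
st();delta(623,91,42,110)"
```

```text
t: 5.15
tcp_pos: [0.6225, 0.0922, 0.0657]
eef_rot: [3.141, 0.0, 1.92]
force: [-0.2, 0.4, -1.2]
finger_gap: 0.276
5.25 [622.6  92.   65.6] [180.   0. 110.] [-0.7 -0.4 -0.6] 0.278
shift [-0.001  -0.      0.0236] turn [ 0.001  0.    -0.001]
```

View pics/s2.png

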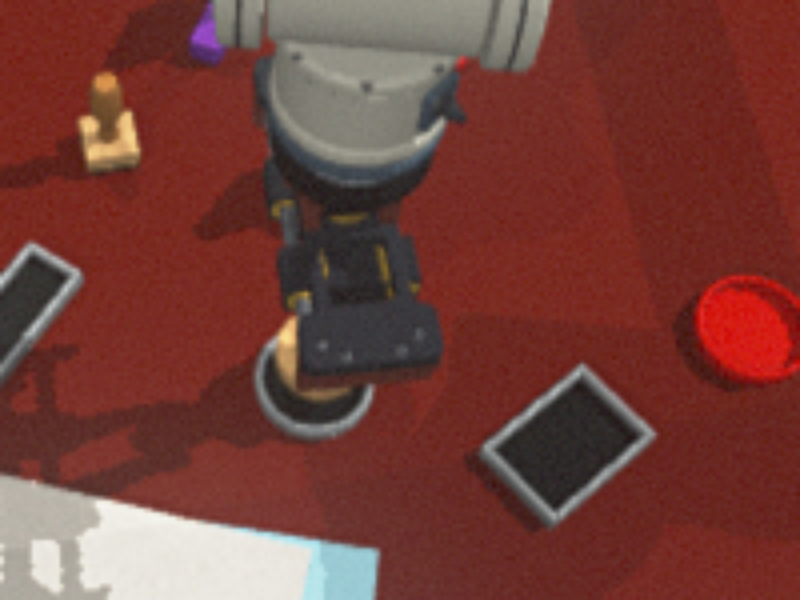

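View pics/t2.png

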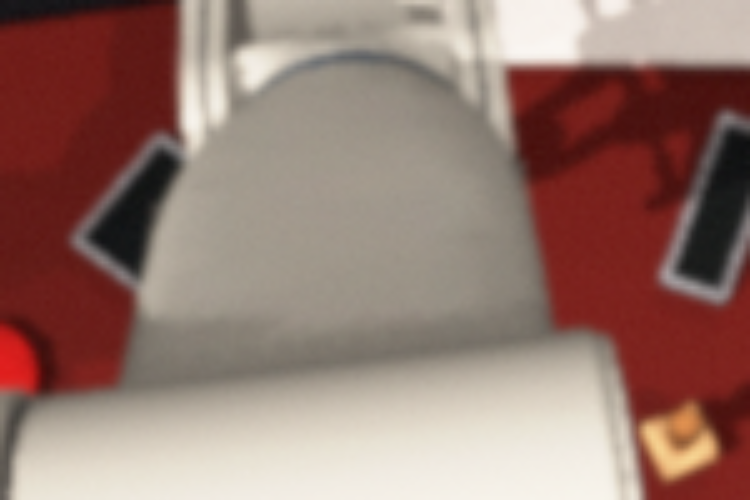

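The seal hangs upright over the round rest, with its mount at crop (320,360). The top view is blocked by the arm. Lower gently.

```bash
python3 -m inch '[[-0.001,0,0.01,0,0,0,0],[-0.001,0,0.016,0,0,0,0],[-0.001,0,0.02,0,0,0,0],[-0.001,0,0.022,0,0,0,0],[-0.001,0,0.023,0,0,0,0]]'; python3 -c "
from h import *
st()"
```

```text
t: 5.88
tcp_pos: [0.6229, 0.0906, 0.0421]
eef_rot: [-3.142, -0.0, 1.919]
force: [-0.7, 0.4, -0.4]
finger_gap: 0.281
5.88 [622.9  90.6  42.1] [-180.    -0.   109.9] [-0.7  0.4 -0.4] 0.281
```

```bash
python3 -m inch '[[0,0,0.0005,0,0,0,0],[0,0,0.001,0,0,0,0],[0,0,0.001,0,0,0,0],[0,0,0.001,0,0,0,0],[0,0,0.001,0,0,0,0]]'; python3 -c "
from h import *
st()"
```

```text
t: 6.5
tcp_pos: [0.6229, 0.0907, 0.0413]
eef_rot: [3.141, 0.0, 1.919]
force: [0.8, 0.4, -0.2]
finger_gap: 0.278
6.5 [622.9  90.7  41.3] [180.    0.  109.9] [ 0.8  0.4 -0.2] 0.278
```

```bash
python3 -m inch '[[0,0,0.0005,0,0,0,0],[0,0,0.001,0,0,0,0],[0,0,0.001,0,0,0,0],[0,0,0.001,0,0,0,0],[0,0,0.001,0,0,0,0]]'; python3 -c "
from h import *
st()"
```

```text
t: 7.12
tcp_pos: [0.623, 0.0906, 0.0412]
eef_rot: [3.141, 0.0, 1.919]
force: [-1.3, -1.2, 7.7]
finger_gap: 0.28
7.12 [623.   90.6  41.2] [180.    0.  109.9] [-1.3 -1.2  7.7] 0.28
```

Contact at 7.7 N, so the seal is seated. Release and lift.

```bash
python3 -m inch '[[0,0,0,0,0,0,0.45],[0,0,0,0,0,0,0.6],[0,0,0,0,0,0,0.8],[0,0,0,0,0,0,0.8],[0,0,-0.02,0,0,0,0.8]]'; python3 -m inch '[[0,0,-0.03,0,0,0,0.8],[0,0,-0.06,0,0,0,0.8],[0,0,-0.075,0,0,0,0.8],[0,0,-0.075,0,0,0,0.8],[0,0,-0.075,0,0,0,0.8]]'; python3 -c "
from h import *
st();delta(477.4,73.6,130,158.3)"
```

```text
t: 7.75
tcp_pos: [0.6215, 0.0905, 0.0594]
eef_rot: [-3.138, -0.001, 1.919]
force: [-0.2, 0.6, 0.2]
finger_gap: 0.787
t: 8.38
tcp_pos: [0.6222, 0.0905, 0.1344]
eef_rot: [-3.14, -0.0, 1.919]
force: [0.0, -0.5, -0.1]
finger_gap: 0.8
8.38 [622.2  90.5 134.4] [-179.9   -0.   109.9] [ 0.  -0.5 -0.1] 0.8
shift [ 0.0335 -0.1419  0.0046] turn [-0.001 -0.001 -0.844]
```

```bash
python3 -m inch '[[0.008,-0.03,0,0,0,-0.17,1],[0.016,-0.06,0,0,0,-0.34,1],[0.024,-0.09,0,0,0,-0.51,1],[0.03,-0.12,0,0,0,-0.68,1],[0.034,-0.142,0,0,0,-0.84,1]]'; python3 -c "
from h import *
im=viewer.grab_frame('scene');cv2.imwrite('pics/s3.png',cv2.resize(im[120:320,180:440],(780,600)))
st();delta(477.4,73.6,80,158.8)"
```

```text
t: 9.0
tcp_pos: [0.4755, 0.0739, 0.134]
eef_rot: [-3.14, -0.003, 2.764]
force: [0.0, 0.6, 0.4]
finger_gap: 1.001
9.05 [472.5  73.4 133.6] [-179.8   -0.3  158.7] [-3.6 -0.9 -0.4] 1.001
shift [-0.0047  0.0021  0.0535] turn [-0.003 -0.005 -0.001]
```

View pics/s3.png

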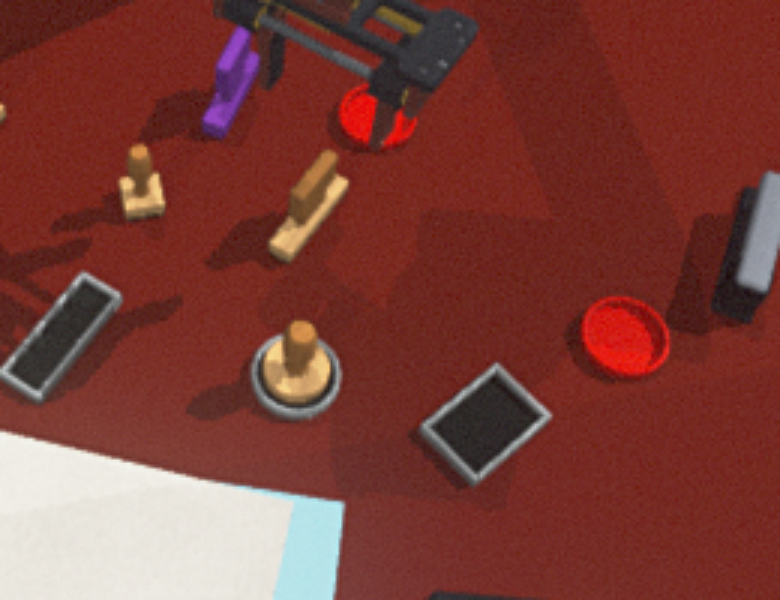

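The seal stands flat inside its rest at crop (298,370). The gripper is above the strip stamp at (310,205), jaws across the bar. Descend part way first.

```bash
python3 -m inch '[[-0.002,0.001,0.01,0,0,0,1],[-0.002,0.001,0.03,0,0,0,1],[-0.002,0.001,0.04,0,0,0,1],[-0.002,0.001,0.05,0,0,0,1],[-0.002,0.001,0.05,0,0,0,1]]'; python3 -c "
from h import *
st();delta(477.4,73.6,37,158.8)"
```

```text
t: 9.68
tcp_pos: [0.4798, 0.0743, 0.0844]
eef_rot: [-3.141, -0.001, 2.758]
force: [-0.2, -0.0, -0.2]
finger_gap: 0.999
9.68 [479.8  74.3  84.4] [-1.80e+02 -1.00e-01  1.58e+02] [-0.2 -0.  -0.2] 0.999
shift [ 0.0019 -0.0015  0.0474] turn [-0.001 -0.001 -0.013]
```

```bash
python3 -m inch '[[0.002,-0.001,0.01,0,0,-0.01,1],[0.002,-0.001,0.03,0,0,-0.01,1],[0.002,-0.001,0.047,0,0,-0.01,1],[0.002,-0.001,0.047,0,0,-0.01,1],[0.002,-0.001,0.047,0,0,-0.01,0.6]]'; python3 -m inch '[[0,0,0,0,0,0,0],[0,0,0,0,0,0,0],[0,0,0,0,0,0,0],[0,0,0,0,0,0,0],[0,0,0,0,0,0,0]]'; python3 -m inch '[[0,0,0,0,0,0,0],[0,0,0,0,0,0,0],[0,0,-0.01,0,0,0,0],[0,0,-0.03,0,0,0,0],[0,0,-0.04,0,0,0,0]]';  python3 -c "
from h import *
st();delta(477.4,73.6,37,158.8)"
```

```text
t: 10.3
tcp_pos: [0.4781, 0.0742, 0.0386]
eef_rot: [3.141, 0.0, 2.769]
force: [-0.6, 0.3, -0.4]
finger_gap: 0.925
t: 10.92
tcp_pos: [0.4778, 0.0742, 0.0382]
eef_rot: [3.142, 0.0, 2.769]
force: [0.8, 0.3, -0.1]
finger_gap: 0.354
t: 11.55
tcp_pos: [0.4784, 0.0742, 0.0795]
eef_rot: [3.141, 0.001, 2.769]
force: [-0.1, 0.1, -0.5]
finger_gap: 0.155
11.55 [478.4  74.2  79.5] [1.800e+02 1.000e-01 1.586e+02] [-0.1  0.1 -0.5] 0.155
shift [ 0.0007 -0.001   0.0425] turn [ 0.001  0.001 -0.003]
```

```bash
python3 -c "
from h import *
im=viewer.grab_frame('scene');cv2.imwrite('pics/s4.png',cv2.resize(im[120:270,200:400],(800,600)))
st();delta(633.4,-98.8,90,160)"
```

```text
11.6 [478.9  74.3  80.2] [1.799e+02 1.000e-01 1.586e+02] [ 0.4  0.  -0.7] 0.155
shift [-0.207  -0.1049 -0.0094] turn [ 0.001  0.002 -0.024]
```

View pics/s4.png

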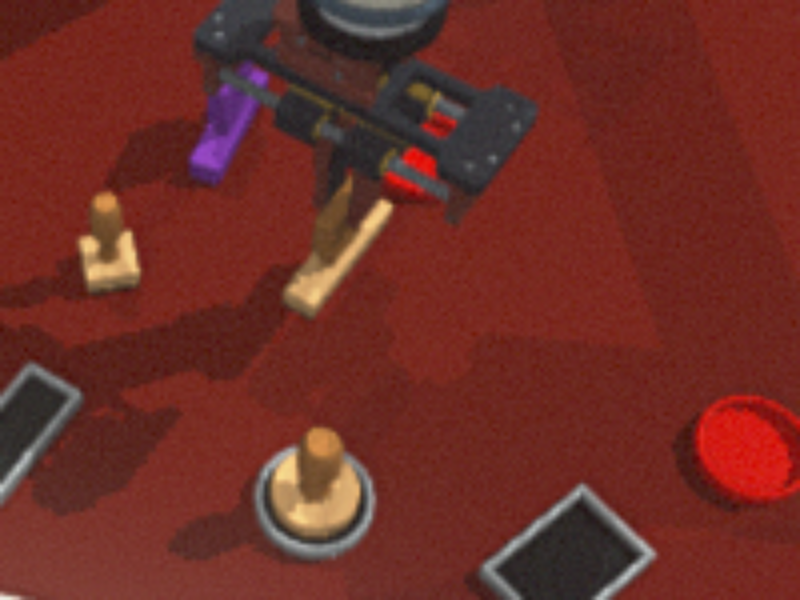

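```bash
python3 -m inch '[[-0.04,-0.02,-0.01,0,0,-0.01,0],[-0.08,-0.04,-0.01,0,0,-0.02,0],[-0.13,-0.066,-0.01,0,0,-0.02,0],[-0.175,-0.09,-0.01,0,0,-0.02,0],[-0.207,-0.105,-0.01,0,0,-0.024,0]]'; python3 -m inch '[[0,0,0.01,0,0,0,0],[0,0,0.02,0,0,0,0],[0,0,0.02,0,0,0,0],[0,0,0.02,0,0,0,0],[0,0,0.02,0,0,0,0]]';python3 -c "
from h import *
im=viewer.grab_frame('scene');cv2.imwrite('pics/s5.png',cv2.resize(im[150:270,120:280],(800,600)))
st();delta(633.4,-98.8,43,160)"
```

```text
t: 12.22
tcp_pos: [0.6334, -0.101, 0.0879]
eef_rot: [-3.142, 0.0, 2.792]
force: [0.9, -0.1, -0.8]
finger_gap: 0.157
t: 12.85
tcp_pos: [0.6324, -0.0986, 0.0687]
eef_rot: [3.141, 0.001, 2.793]
force: [0.3, 0.6, 0.1]
finger_gap: 0.16
12.9 [632.5 -98.7  68.7] [180.   0. 160.] [ 0.4  1.1 -1.2] 0.157
shift [-0.0009  0.0002  0.0257] turn [0.    0.001 0.001]
```

View pics/s5.png

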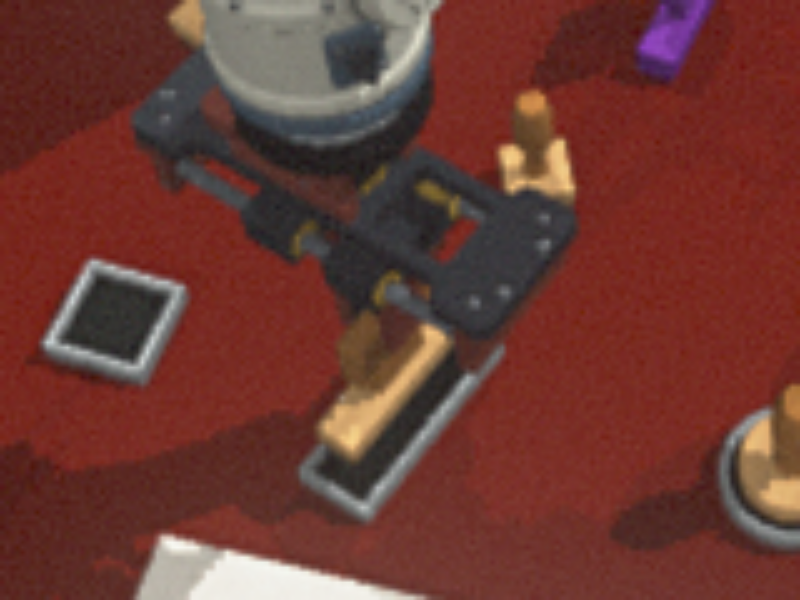

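The strip is above its rest, slightly up-image as expected from its height. I'll check this against the predicted corners.

```bash
python3 -c "
from h import *
def corners(cx,cy,a,l,w,z):
    a=np.radians(a);u=np.array([np.cos(a),np.sin(a)]);v=np.array([-u[1],u[0]])
    return np.array([[*(np.array([cx,cy])+i*l/2*u+j*w/2*v),z] for i in(-1,1) for j in(-1,1)])/1000
for P in(corners(632.5,-98.7,160,92,22,48),corners(632.5,-98.7,160,92,22,30),corners(633.4,-98.8,160,110,40,12)):
    print(((proj('scene',P)-[120,150])*5).round().tolist())"
```

```text
[[346.0, 451.0], [308.0, 427.0], [467.0, 305.0], [430.0, 283.0]]
[[351.0, 469.0], [314.0, 445.0], [470.0, 324.0], [433.0, 302.0]]
[[358.0, 512.0], [291.0, 468.0], [498.0, 339.0], [432.0, 300.0]]
```

Mount and rest corners show the same ~8 px (crop) offset, so the relative alignment is within about 2 mm. Lower.

```bash
python3 -m inch '[[-0.001,0,0.01,0,0,0,0],[-0.001,0,0.016,0,0,0,0],[-0.001,0,0.021,0,0,0,0],[-0.001,0,0.023,0,0,0,0],[-0.001,0,0.024,0,0,0,0]]'; python3 -m inch '[[0,0,0.0005,0,0,0,0],[0,0,0.001,0,0,0,0],[0,0,0.0015,0,0,0,0],[0,0,0.002,0,0,0,0],[0,0,0.002,0,0,0,0]]';python3 -c "
from h import *
st()"
```

```text
t: 13.52
tcp_pos: [0.6333, -0.0994, 0.044]
eef_rot: [-3.142, -0.0, 2.793]
force: [-0.1, 0.5, -0.4]
finger_gap: 0.162
t: 14.15
tcp_pos: [0.6333, -0.0994, 0.0422]
eef_rot: [-3.142, -0.0, 2.793]
force: [-0.0, -0.8, -1.0]
finger_gap: 0.156
14.15 [633.3 -99.4  42.2] [-180.   -0.  160.] [-0.  -0.8 -1. ] 0.156
```

```bash
python3 -m inch '[[0,0,0.0005,0,0,0,0],[0,0,0.001,0,0,0,0],[0,0,0.001,0,0,0,0],[0,0,0.001,0,0,0,0],[0,0,0.001,0,0,0,0]]';python3 -c "
from h import *
st()"
```

```text
t: 14.78
tcp_pos: [0.6334, -0.0994, 0.0421]
eef_rot: [-3.142, 0.0, 2.793]
force: [-3.0, -0.8, 6.2]
finger_gap: 0.157
14.78 [633.4 -99.4  42.1] [-180.    0.  160.] [-3.  -0.8  6.2] 0.157
```

```bash
python3 -m inch '[[0,0,0,0,0,0,0.3],[0,0,0,0,0,0,0.5],[0,0,0,0,0,0,0.7],[0,0,0,0,0,0,0.7],[0,0,-0.02,0,0,0,0.7]]'; python3 -m inch '[[0,0,-0.03,0,0,0,0.8],[0,0,-0.06,0,0,0,0.8],[0,0,-0.075,0,0,0,0.8],[0,0,-0.075,0,0,0,0.8],[0,0,-0.075,0,0,0,0.8]]'; python3 -c "
from h import *
st();delta(491.6,-71.4,130,115.8)"
```

```text
t: 15.4
tcp_pos: [0.6319, -0.0991, 0.0604]
eef_rot: [-3.141, -0.003, 2.793]
force: [0.3, -0.3, -0.0]
finger_gap: 0.676
t: 16.02
tcp_pos: [0.6326, -0.0993, 0.1354]
eef_rot: [-3.141, -0.001, 2.793]
force: [-0.1, 0.6, 0.3]
finger_gap: 0.799
16.02 [632.6 -99.3 135.4] [-1.8e+02 -1.0e-01  1.6e+02] [-0.1  0.6  0.3] 0.799
shift [ 0.142  -0.022   0.0056] turn [-0.001 -0.001  0.772]
```

```bash
python3 -m inch '[[0.03,-0.005,0,0,0,0.17,1],[0.06,-0.01,0,0,0,0.34,1],[0.1,-0.015,0,0,0,0.51,1],[0.13,-0.02,0,0,0,0.68,1],[0.142,-0.022,0.005,0,0,0.77,1]]'; python3 -m inch '[[0,0,0.01,0,0,0,1],[0,0,0.03,0,0,0,1],[0,0,0.04,0,0,0,1],[0,0,0.04,0,0,0,1],[0,0,0.04,0,0,0,1]]'; python3 -c "
from h import *
im=viewer.grab_frame('scene');cv2.imwrite('pics/s6.png',cv2.resize(im[120:270,120:320],(800,600)))
st();delta(491.6,-71.4,36.5,115.8)"
```

```text
t: 16.65
tcp_pos: [0.4897, -0.071, 0.1302]
eef_rot: [-3.139, -0.002, 2.019]
force: [0.2, -0.3, 0.4]
finger_gap: 1.004
t: 17.27
tcp_pos: [0.4927, -0.0716, 0.0913]
eef_rot: [3.141, 0.0, 2.023]
force: [-0.3, 0.5, 0.7]
finger_gap: 1.0
17.32 [492.8 -71.6  91.6] [180.    0.  115.9] [-0.4 -0.3 -0.2] 1.002
shift [ 0.0008 -0.0011  0.0551] turn [0.001 0.    0.002]
```

View pics/s6.png

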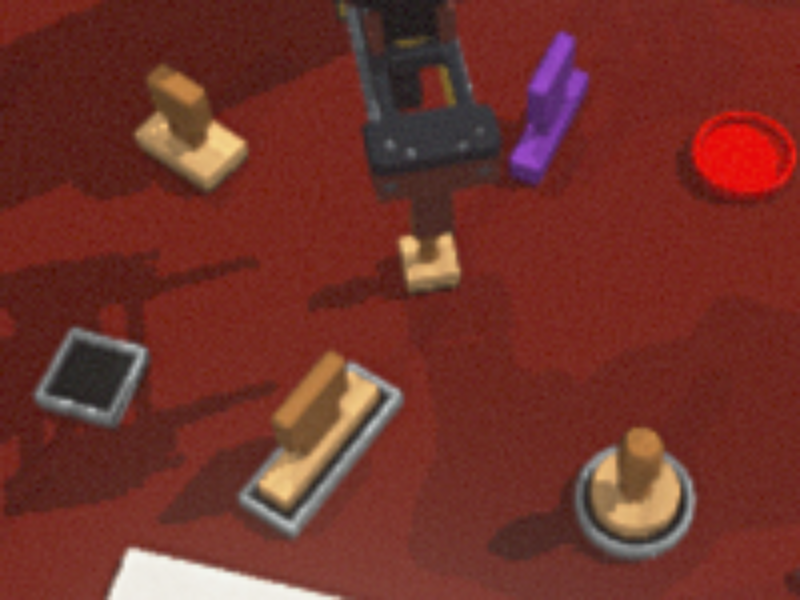

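The strip stands inside its rest at crop (320,440). The gripper is centred on the check stamp at (430,260). Descend and grip.

```bash
python3 -m inch '[[0.001,-0.001,0.02,0,0,0,1],[0.001,-0.001,0.04,0,0,0,1],[0.001,-0.001,0.055,0,0,0,1],[0.001,-0.001,0.055,0,0,0,0.8],[0.001,-0.001,0.055,0,0,0,0.5]]'; python3 -m inch '[[0,0,0,0,0,0,0],[0,0,0,0,0,0,0],[0,0,0,0,0,0,0],[0,0,0,0,0,0,0],[0,0,0,0,0,0,0]]'; python3 -m inch '[[0,0,0,0,0,0,0],[0,0,0,0,0,0,0],[0,0,0,0,0,0,0],[0,0,-0.02,0,0,0,0],[0,0,-0.04,0,0,0,0]]';  python3 -c "
from h import *
st();delta(620,-251.5,100,87)"
```

```text
t: 17.95
tcp_pos: [0.4914, -0.0711, 0.0367]
eef_rot: [3.141, 0.0, 2.023]
force: [0.3, -0.9, -0.4]
finger_gap: 0.813
t: 18.58
tcp_pos: [0.491, -0.071, 0.0362]
eef_rot: [-3.142, 0.0, 2.023]
force: [0.5, -1.0, -0.1]
finger_gap: 0.242
t: 19.2
tcp_pos: [0.4906, -0.071, 0.0763]
eef_rot: [-3.141, -0.001, 2.023]
force: [0.1, -0.3, -0.4]
finger_gap: 0.21
19.2 [490.6 -71.   76.3] [-180.    -0.   115.9] [ 0.1 -0.3 -0.4] 0.21
shift [-0.2189  0.0375 -0.0238] turn [-0.001 -0.     0.504]
```

```bash
python3 -m inch '[[-0.03,0.005,-0.03,0,0,0.1,0],[-0.08,0.014,-0.03,0,0,0.2,0],[-0.13,0.022,-0.03,0,0,0.3,0],[-0.18,0.031,-0.03,0,0,0.4,0],[-0.219,0.037,-0.03,0,0,0.5,0]]'; python3 -m inch '[[0,0,0.02,0,0,0,0],[0,0,0.04,0,0,0,0],[0,0,0.04,0,0,0,0],[0,0,0.04,0,0,0,0],[0,0,0.04,0,0,0,0]]'; python3 -c "
from h import *
im=viewer.grab_frame('scene');cv2.imwrite('pics/s7.png',cv2.resize(im[150:270,80:240],(800,600)))
st();delta(620,-251.5,42,87)"
```

```text
t: 19.82
tcp_pos: [0.6209, -0.2536, 0.106]
eef_rot: [3.141, 0.0, 1.519]
force: [-0.1, -0.7, -1.0]
finger_gap: 0.208
t: 20.45
tcp_pos: [0.6203, -0.2516, 0.067]
eef_rot: [3.141, 0.0, 1.524]
force: [0.1, -0.0, -0.8]
finger_gap: 0.212
20.5 [ 620.4 -251.7   67.1] [179.9   0.   87.3] [-0.  -0.8 -0.4] 0.211
shift [ 0.0002 -0.0004  0.0251] turn [0.001 0.    0.005]
```

View pics/s7.png

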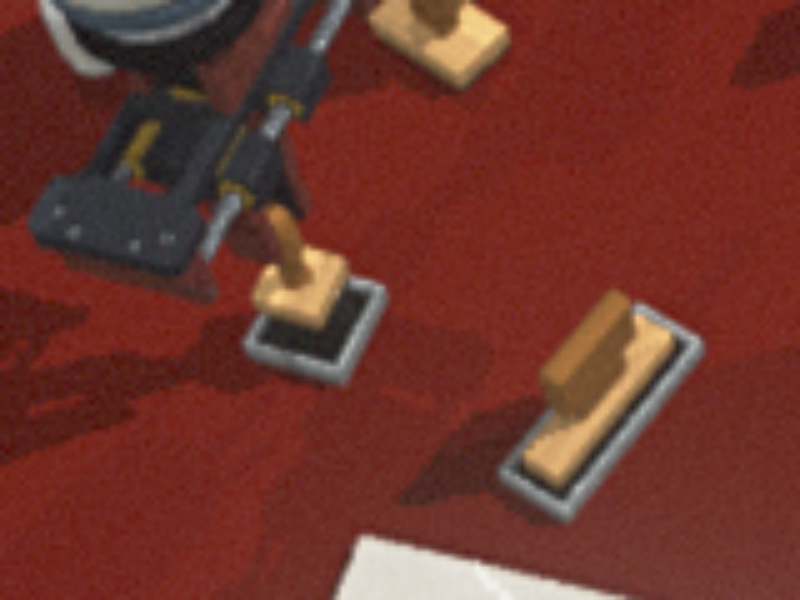

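```bash
cat >> h.py <<'E'
def corners(cx,cy,a,l,w,z):
    a=np.radians(a);u=np.array([np.cos(a),np.sin(a)]);v=np.array([-u[1],u[0]])
    return np.array([[*(np.array([cx,cy])+i*l/2*u+j*w/2*v),z] for i,j in((-1,-1),(-1,1),(1,1),(1,-1))])/1000
E
python3 -c "
from h import *
im=viewer.grab_frame('scene')
o=np.array([120,185]);k=12
a=cv2.resize(im[185:235,120:170],None,fx=k,fy=k,interpolation=cv2.INTER_CUBIC)
def pl(P,c):
    q=((proj('scene',P)+.5-o)*k).astype(np.int32);cv2.polylines(a,[q],True,c,1)
pl(corners(620.4,-251.7,-3,34,34,49),(0,255,0));pl(corners(620.4,-251.7,-3,34,34,31),(0,255,0));pl(corners(620,-251.5,-3,52,52,12),(255,255,0))
cv2.imwrite('pics/s8.png',a)"
```

```text
(no output)
```

View pics/s8.png

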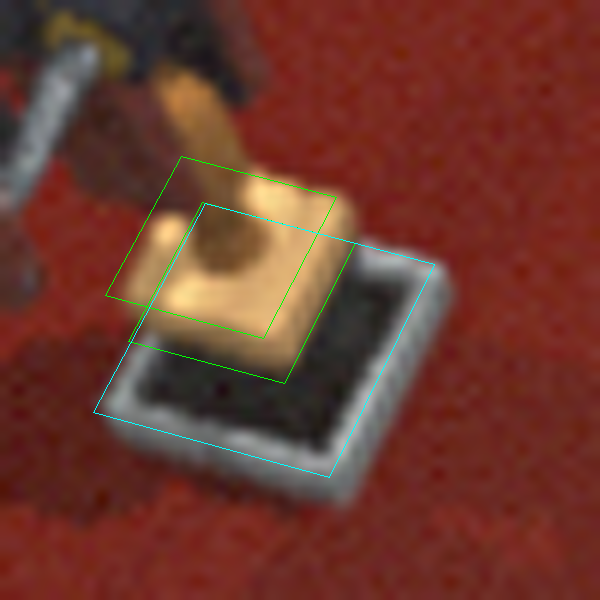

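The check mount doesn't quite match the predicted outline. Before lowering, I'll re-measure its angle from the first image, where the knob may have biased the rectangle, and overlay alternatives.

```bash
python3 -c "
from h import *
def tile(img,n,o,sz,k,polys):
    a=cv2.resize(img[o[1]:o[1]+sz,o[0]:o[0]+sz],None,fx=k,fy=k,interpolation=cv2.INTER_CUBIC)
    for P,c in polys: cv2.polylines(a,[((proj(n,P)+.5-np.array(o))*k).astype(np.int32)],True,c,1)
    return a
t0=cv2.imread('pics/top0.png')
a=tile(t0,'top',(268,180),36,11,[(corners(491.6,-71.4,26,34,34,18),(0,255,0))])
im=viewer.grab_frame('scene')
b=tile(im,'scene',(122,188),36,11,[(corners(619,-249,-12,34,34,z),(0,255,0)) for z in(31,49)])
cv2.imwrite('pics/s9.png',np.hstack([a,b]));st()"
```

```text
20.6 [ 620.3 -251.9   67. ] [179.9   0.   87.3] [ 0.2  0.1 -1.5] 0.211
```

View pics/s9.png

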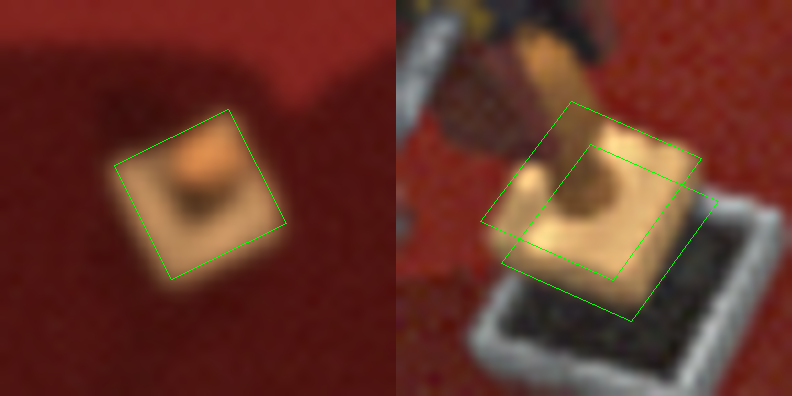

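The top-face corners match an upright −3° pose to about a pixel, once the 1 px calibration offset seen on the rest is allowed for. Only the shaded lower edge differs. I'll lower partway and look again.

```bash
python3 -m inch '[[0,0,0.006,0,0,0,0],[0,0,0.012,0,0,0,0],[0,0,0.015,0,0,0,0],[0,0,0.015,0,0,0,0],[0,0,0.015,0,0,0,0]]'; python3 -c "
from h import *
im=viewer.grab_frame('scene')
o=np.array([120,190]);k=14
a=cv2.resize(im[190:230,120:170],None,fx=k,fy=k,interpolation=cv2.INTER_CUBIC);b=a.copy()
def pl(P,c):
    q=((proj('scene',P)+.5-o)*k).astype(np.int32);cv2.polylines(a,[q],True,c,1)
for z in(16,34): pl(corners(622,-249.5,-3,34,34,z),(0,255,0))
pl(corners(621.6,-249.3,-3,52,52,12),(255,255,0))
cv2.imwrite('pics/s10.png',a);st();delta(620,-251.5,41,87)"
```

```text
t: 21.22
tcp_pos: [0.62, -0.252, 0.0512]
eef_rot: [3.141, 0.0, 1.523]
force: [-0.4, -0.2, -1.0]
finger_gap: 0.208
21.27 [ 620.  -252.    51.4] [180.    0.   87.2] [ 1.2 -0.3 -0.5] 0.21
shift [ 0.0005 -0.0001  0.0104] turn [0.    0.    0.004]
```

View pics/s10.png

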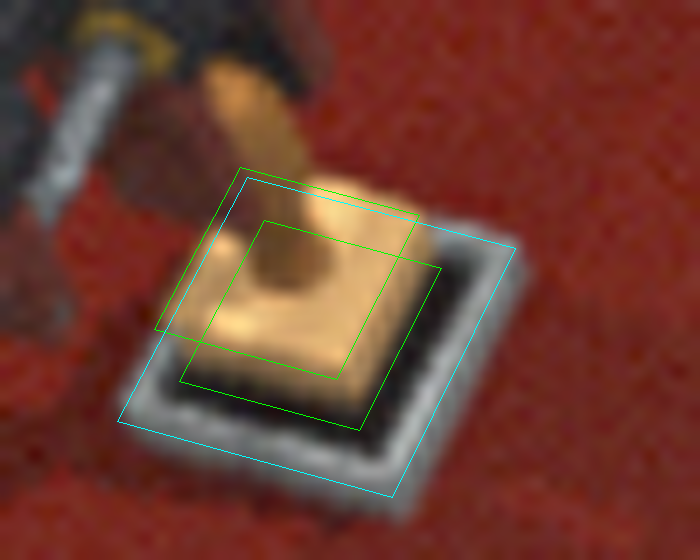

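Orientation now looks parallel to the rest and the mount sits inside the rim. Lower to contact.

```bash
python3 -m inch '[[0,0,0.004,0,0,0,0],[0,0,0.007,0,0,0,0],[0,0,0.009,0,0,0,0],[0,0,0.0095,0,0,0,0],[0,0,0.01,0,0,0,0]]'; python3 -m inch '[[0,0,0.0005,0,0,0,0],[0,0,0.001,0,0,0,0],[0,0,0.001,0,0,0,0],[0,0,0.001,0,0,0,0],[0,0,0.001,0,0,0,0]]';python3 -c "
from h import *
st()"
```

```text
t: 21.9
tcp_pos: [0.6199, -0.2519, 0.0412]
eef_rot: [3.142, 0.0, 1.523]
force: [-0.7, 0.2, -0.8]
finger_gap: 0.209
t: 22.52
tcp_pos: [0.6199, -0.2519, 0.0403]
eef_rot: [3.142, 0.0, 1.523]
force: [0.0, -0.3, -0.5]
finger_gap: 0.216
22.52 [ 619.9 -251.9   40.3] [180.    0.   87.3] [ 0.  -0.3 -0.5] 0.216
```

```bash
python3 -m inch '[[0,0,0.0005,0,0,0,0],[0,0,0.001,0,0,0,0],[0,0,0.001,0,0,0,0],[0,0,0.001,0,0,0,0],[0,0,0.001,0,0,0,0]]';python3 -c "
from h import *
st()
im=viewer.grab_frame('scene')
cv2.imwrite('pics/s11.png',cv2.resize(im[180:230,115:175],None,fx=12,fy=12,interpolation=cv2.INTER_CUBIC))"
```

```text
t: 23.15
tcp_pos: [0.6202, -0.252, 0.0402]
eef_rot: [3.141, 0.0, 1.523]
force: [-1.9, 0.8, 6.0]
finger_gap: 0.214
23.15 [ 620.2 -252.    40.2] [180.    0.   87.3] [-1.9  0.8  6. ] 0.214
```

View pics/s11.png

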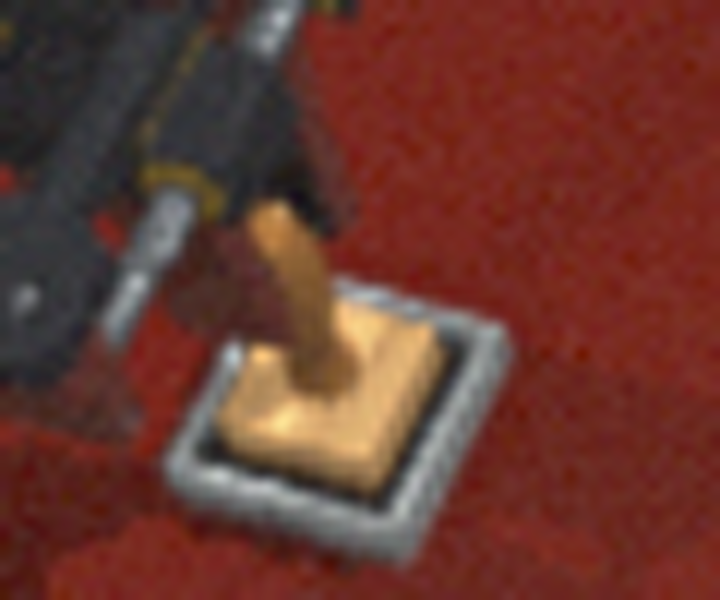

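The check mount is centred inside the square rim at crop (330,410), and contact came at the expected height. Release.

```bash
python3 -m inch '[[0,0,0,0,0,0,0.35],[0,0,0,0,0,0,0.5],[0,0,0,0,0,0,0.7],[0,0,0,0,0,0,0.7],[0,0,-0.02,0,0,0,0.7]]'; python3 -m inch '[[0,0,-0.03,0,0,0,0.8],[0,0,-0.06,0,0,0,0.8],[0,0,-0.075,0,0,0,0.8],[0,0,-0.075,0,0,0,0.8],[0,0,-0.075,0,0,0,0.8]]'; python3 -c "
from h import *
st();delta(435.6,-254.1,110,66)"
```

```text
t: 23.82
tcp_pos: [0.6186, -0.2513, 0.0583]
eef_rot: [-3.138, -0.001, 1.523]
force: [-0.4, 0.4, -0.0]
finger_gap: 0.694
t: 24.45
tcp_pos: [0.6192, -0.2516, 0.1333]
eef_rot: [-3.14, -0.001, 1.523]
force: [-0.2, -0.1, -0.1]
finger_gap: 0.801
24.45 [ 619.2 -251.6  133.3] [-179.9   -0.    87.2] [-0.2 -0.1 -0.1] 0.801
shift [-0.0113 -0.1833  0.0236] turn [-0.001 -0.     0.371]
```

```bash
python3 -m inch '[[-0.002,-0.04,0,0,0,0.1,1],[-0.005,-0.08,0,0,0,0.2,1],[-0.008,-0.12,0,0,0,0.3,1],[-0.01,-0.15,0.01,0,0,0.37,1],[-0.011,-0.183,0.023,0,0,0.37,1]]'; python3 -m inch '[[0,0,0.01,0,0,0,1],[0,0,0.015,0,0,0,1],[0,0,0.02,0,0,0,1],[0,0,0.02,0,0,0,1],[0,0,0.02,0,0,0,1]]'; python3 -c "
from h import *
im=viewer.grab_frame('scene');cv2.imwrite('pics/s12.png',cv2.resize(im[110:260,80:280],(800,600)))
st();delta(435.6,-254.1,37.5,66)"
```

```text
t: 25.08
tcp_pos: [0.4351, -0.2538, 0.1102]
eef_rot: [-3.14, -0.0, 1.152]
force: [0.6, -0.7, -0.8]
finger_gap: 0.999
t: 25.7
tcp_pos: [0.4371, -0.2541, 0.0913]
eef_rot: [3.141, 0.0, 1.153]
force: [-0.7, -0.5, 0.1]
finger_gap: 0.999
25.75 [ 437.1 -254.2   91.4] [180.    0.   66.1] [ 0.5 -1.1  0.1] 0.999
shift [-0.0005 -0.0014  0.0539] turn [0.001 0.    0.001]
```

View pics/s12.png

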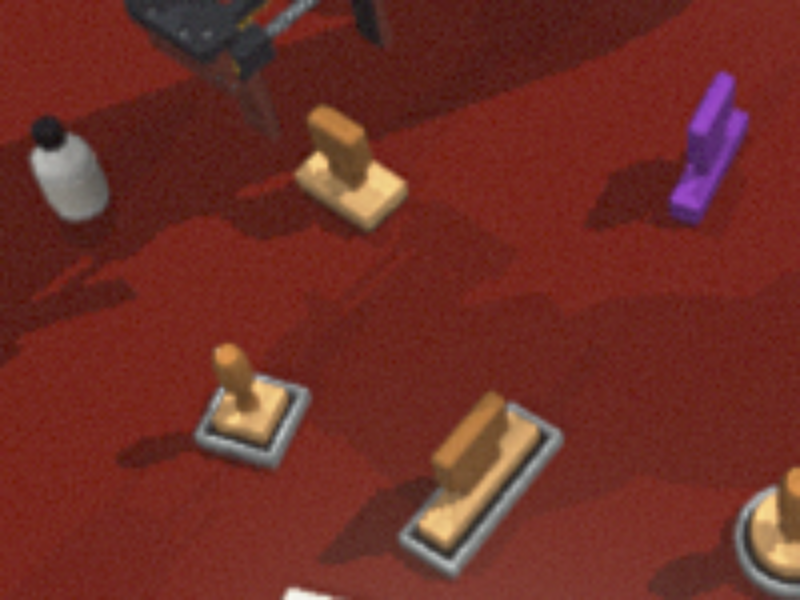

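The check and strip both stand in their rests. The title bar at crop (338,145) lies between the fingers and the ink is clear. Descend and grip.

```bash
python3 -m inch '[[0,-0.001,0.02,0,0,0,1],[0,-0.001,0.04,0,0,0,1],[0,-0.001,0.054,0,0,0,1],[0,-0.001,0.054,0,0,0,0.8],[0,-0.001,0.054,0,0,0,0.5]]'; python3 -m inch '[[0,0,0,0,0,0,0],[0,0,0,0,0,0,0],[0,0,0,0,0,0,0],[0,0,0,0,0,0,0],[0,0,0,0,0,0,0]]'; python3 -m inch '[[0,0,0,0,0,0,0],[0,0,0,0,0,0,0],[0,0,0,0,0,0,0],[0,0,-0.02,0,0,0,0],[0,0,-0.05,0,0,0,0]]';  python3 -c "
from h import *
st();delta(629,241.5,130,143)"
```

```text
t: 26.38
tcp_pos: [0.436, -0.2539, 0.0376]
eef_rot: [3.141, 0.0, 1.153]
force: [0.2, -1.1, 0.4]
finger_gap: 0.807
t: 27.0
tcp_pos: [0.4357, -0.2537, 0.0372]
eef_rot: [3.142, 0.0, 1.153]
force: [-1.3, 0.7, -0.4]
finger_gap: 0.243
t: 27.62
tcp_pos: [0.4348, -0.2532, 0.0869]
eef_rot: [-3.139, -0.0, 1.153]
force: [-0.3, -0.3, -1.7]
finger_gap: 0.206
27.62 [ 434.8 -253.2   86.9] [-179.9   -0.    66. ] [-0.3 -0.3 -1.7] 0.206
shift [ 0.5309 -0.0235 -0.0429] turn [-0.002 -0.002 -1.343]
```

```bash
python3 -m inch '[[0.02,0,-0.03,0,0,-0.12,0],[0.07,-0.003,-0.06,0,0,-0.26,0],[0.13,-0.006,-0.06,0,0,-0.4,0],[0.19,-0.009,-0.06,0,0,-0.54,0],[0.24,-0.011,-0.06,0,0,-0.68,0]]';  python3 -c "
from h import *
st();delta(629,241.5,140,143)"
```

```text
t: 28.25
tcp_pos: [0.5235, -0.0278, 0.1474]
eef_rot: [3.141, 0.0, 1.838]
force: [0.6, -0.5, -0.7]
finger_gap: 0.201
28.25 [523.5 -27.8 147.4] [180.    0.  105.3] [ 0.6 -0.5 -0.7] 0.201
shift [0.2319 0.1729 0.0074] turn [ 0.     0.    -0.658]
```

```bash
python3 -m inch '[[0.045,0.034,0,0,0,-0.13,0],[0.09,0.068,0,0,0,-0.26,0],[0.13,0.1,0,0,0,-0.39,0],[0.18,0.135,0,0,0,-0.52,0],[0.23,0.172,0.007,0,0,-0.65,0]]';  python3 -m inch '[[0,0,0,0,0,0,0],[0,0,0.01,0,0,0,0],[0,0,0.03,0,0,0,0],[0,0,0.04,0,0,0,0],[0,0,0.04,0,0,0,0]]';python3 -c "
from h import *
st();delta(629,241.5,65,143)"
```

```text
t: 28.88
tcp_pos: [0.6302, 0.2386, 0.1404]
eef_rot: [3.141, 0.001, 2.487]
force: [1.1, -0.4, -0.7]
finger_gap: 0.204
t: 29.5
tcp_pos: [0.6286, 0.2356, 0.0987]
eef_rot: [-3.139, -0.001, 2.482]
force: [0.8, -0.2, -0.1]
finger_gap: 0.203
29.5 [628.6 235.6  98.7] [-1.799e+02 -1.000e-01  1.422e+02] [ 0.8 -0.2 -0.1] 0.203
shift [0.0033 0.005  0.0337] turn [-0.002 -0.002 -0.014]
```

```bash
python3 -m inch '[[0.003,0.005,0.01,0,0,-0.015,0],[0.003,0.005,0.02,0,0,-0.015,0],[0.003,0.005,0.033,0,0,-0.015,0],[0.003,0.005,0.033,0,0,-0.015,0],[0.003,0.005,0.033,0,0,-0.015,0]]';python3 -c "
from h import *
st();delta(629,241.5,42,143)
im=viewer.grab_frame('scene')
o=np.array([300,210]);k=8
a=cv2.resize(im[210:285,300:390],None,fx=k,fy=k,interpolation=cv2.INTER_CUBIC)
def pl(P,c):
    q=((proj('scene',P)+.5-o)*k).astype(np.int32);cv2.polylines(a,[q],True,c,1)
p=arm.observe()['tcp_pos']*1000
for z in(p[2]-37.4,p[2]-19.4): pl(corners(p[0],p[1],143,66,40,z),(0,255,0))
pl(corners(629,241.5,143,84,58,12),(255,255,0))
cv2.imwrite('pics/s13.png',a)"
```

```text
t: 30.12
tcp_pos: [0.6303, 0.2425, 0.0672]
eef_rot: [-3.142, 0.0, 2.498]
force: [-1.3, 0.1, -1.7]
finger_gap: 0.2
30.12 [630.3 242.5  67.2] [-180.     0.   143.1] [-1.3  0.1 -1.7] 0.2
shift [ 0.0004 -0.0016  0.0252] turn [-0.     0.     0.002]
```

View pics/s13.png

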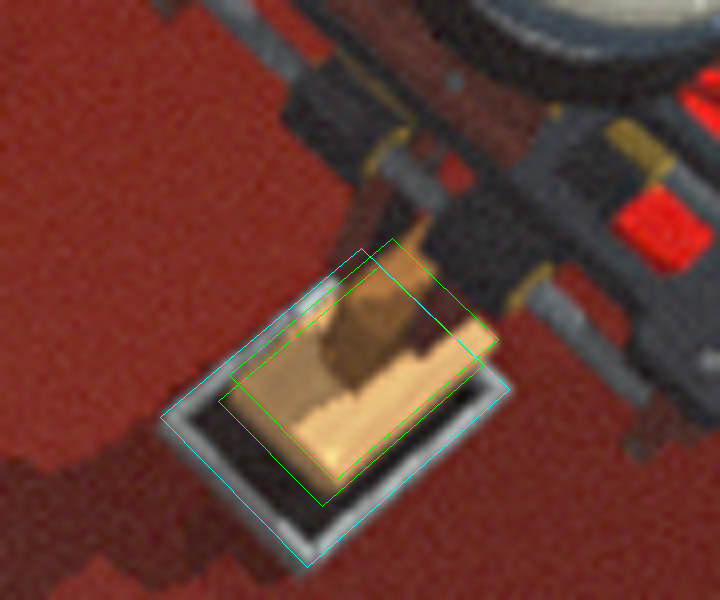

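Mount and rest match their predicted outlines. Lower.

```bash
python3 -m inch '[[0,-0.001,0.008,0,0,0,0],[0,-0.001,0.015,0,0,0,0],[0,-0.001,0.02,0,0,0,0],[0,-0.001,0.023,0,0,0,0],[0,-0.001,0.0245,0,0,0,0]]'; python3 -m inch '[[0,0,0.0005,0,0,0,0],[0,0,0.001,0,0,0,0],[0,0,0.0015,0,0,0,0],[0,0,0.0015,0,0,0,0],[0,0,0.0015,0,0,0,0]]';python3 -c "
from h import *
st()"
```

```text
t: 30.8
tcp_pos: [0.6296, 0.2417, 0.0424]
eef_rot: [-3.141, -0.0, 2.498]
force: [0.4, -0.4, -0.4]
finger_gap: 0.205
t: 31.42
tcp_pos: [0.6297, 0.2417, 0.0413]
eef_rot: [3.142, 0.0, 2.498]
force: [0.2, 0.1, -0.7]
finger_gap: 0.199
31.43 [629.7 241.7  41.3] [180.    0.  143.1] [ 0.2  0.1 -0.7] 0.199
```

```bash
python3 -m inch '[[0,0,0.0005,0,0,0,0],[0,0,0.001,0,0,0,0],[0,0,0.001,0,0,0,0],[0,0,0.001,0,0,0,0],[0,0,0.001,0,0,0,0]]';python3 -c "
from h import *
st()"
```

```text
t: 32.05
tcp_pos: [0.6298, 0.2417, 0.0412]
eef_rot: [3.141, 0.0, 2.498]
force: [-2.7, -0.6, 6.7]
finger_gap: 0.202
32.05 [629.8 241.7  41.2] [180.    0.  143.1] [-2.7 -0.6  6.7] 0.202
```

```bash
python3 -m inch '[[0,0,0,0,0,0,0.35],[0,0,0,0,0,0,0.5],[0,0,0,0,0,0,0.7],[0,0,0,0,0,0,0.7],[0,0,-0.02,0,0,0,0.7]]'; python3 -m inch '[[0,0,-0.04,0,0,0,0.8],[0,0,-0.08,0,0,0,0.8],[0,0,-0.12,0,0,0,0.8],[0,0,-0.15,0,0,0,0.8],[0,0,-0.17,0,0,0,0.8]]'; python3 -c "
from h import *
st();delta(250,430,230,143)"
```

```text
t: 32.67
tcp_pos: [0.6283, 0.2412, 0.0593]
eef_rot: [-3.139, -0.002, 2.498]
force: [-0.5, -0.4, 0.1]
finger_gap: 0.692
t: 33.3
tcp_pos: [0.6303, 0.2419, 0.2334]
eef_rot: [3.139, 0.002, 2.498]
force: [-1.7, -0.3, -0.7]
finger_gap: 0.803
33.3 [630.3 241.9 233.4] [1.798e+02 1.000e-01 1.431e+02] [-1.7 -0.3 -0.7] 0.803
shift [ 0.417  -0.0779  0.0025] turn [0.003 0.002 0.002]
```

```bash
python3 -m inch '[[0.05,-0.01,0,0,0,0,0.8],[0.1,-0.02,0,0,0,0,0.8],[0.15,-0.03,0,0,0,0,0.8],[0.2,-0.04,0,0,0,0,0.8],[0.25,-0.05,0,0,0,0,0.8]]';python3 -m inch '[[0.04,-0.01,0,0,0,0,0.8],[0.08,-0.02,0,0,0,0,0.8],[0.12,-0.02,0,0,0,0,0.8],[0.15,-0.03,0,0,0,0,0.8],[0.15,-0.03,0,0,0,0,0.8]]';python3 -m inch '[[0,0,0,0,0,0,0.8],[0,0,0,0,0,0,0.8],[0,0,0,0,0,0,0.8],[0,0,0,0,0,0,0.8],[0,0,0,0,0,0,0.8]]'; python3 - <<'E'
from h import *
st()
t=viewer.grab_frame('top');s=viewer.grab_frame('scene')
cv2.imwrite('pics/tf.png',cv2.resize(t[130:265,90:435],(800,313)));cv2.imwrite('pics/sf.png',cv2.resize(s[120:285,80:450],(800,357)))
cv2.imwrite('pics/tf2.png',np.hstack([cv2.resize(t[130:175,x:x+45],(200,200),interpolation=cv2.INTER_CUBIC) for x in(158,208,272,323)]))
cv2.imwrite('pics/sf2.png',np.hstack([cv2.resize(s[y:y+56,x:x+56],(200,200),interpolation=cv2.INTER_CUBIC) for x,y in((313,225),(250,210),(172,200),(115,180))]))
E
```

```text
t: 33.92
tcp_pos: [0.398, 0.3521, 0.2306]
eef_rot: [-3.142, -0.0, 2.498]
force: [0.0, -0.3, 0.0]
finger_gap: 0.798
t: 34.55
tcp_pos: [0.2602, 0.4181, 0.2304]
eef_rot: [-3.141, -0.0, 2.501]
force: [1.0, -0.2, -0.2]
finger_gap: 0.801
t: 35.17
tcp_pos: [0.2619, 0.4177, 0.2302]
eef_rot: [-3.142, 0.0, 2.497]
force: [-0.4, -0.4, 0.9]
finger_gap: 0.801
35.17 [261.9 417.7 230.2] [-180.     0.   143.1] [-0.4 -0.4  0.9] 0.801
```

View pics/tf.png

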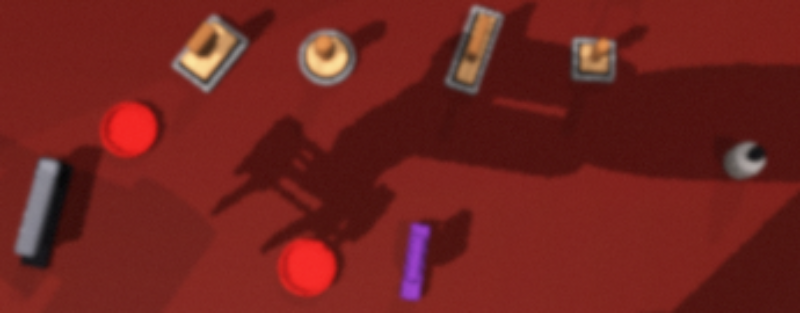

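View pics/tf2.png

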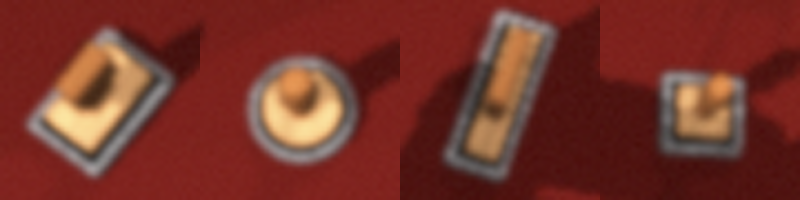

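View pics/sf2.png

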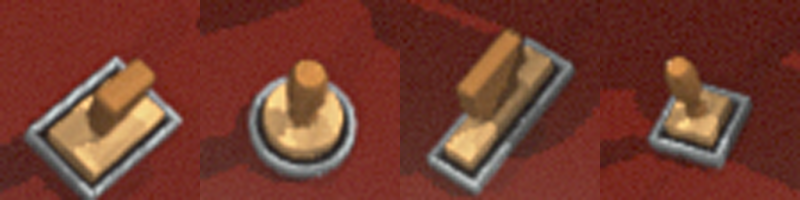

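View pics/sf.png

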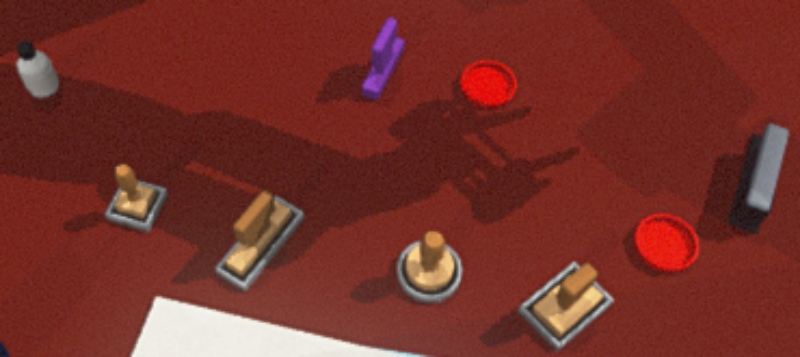

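All four stamps show felt on all visible sides, and the bystanders look unmoved. Last, a numeric check that each knob is above its base (upright).

```bash
python3 - <<'E'
from h import *
C={'check':(620,-251.8,-3,34,34),'seal':(623,90.7,0,40,40)}
out=[]
for nm,(x,y,a,l,w) in C.items():
  for n in('top','scene'):
    im=viewer.grab_frame(n);o=(proj(n,[[x/1000,y/1000,.03]])[0]-20).astype(int);k=9
    t=cv2.resize(im[o[1]:o[1]+40,o[0]:o[0]+40],None,fx=k,fy=k,interpolation=cv2.INTER_CUBIC)
    f=lambda P:((proj(n,np.array(P))+.5-o)*k).astype(np.int32)
    cv2.polylines(t,[f(corners(x,y,a,l,w,22))],True,(0,255,0),1)
    for z in(70,80):cv2.circle(t,tuple(int(v) for v in f([[x/1000,y/1000,z/1000]])[0]),4,(255,255,0),1)
    out.append(t)
cv2.imwrite('pics/chk.png',np.vstack([np.hstack(out[:2]),np.hstack(out[2:])])[:600])
for n in('top','scene'):
    im=viewer.grab_frame(n);w,g=masks(im)
    for c in contours(g,300):
        if cv2.contourArea(c)<25000:
            r=rect(n,c,.006)
            if .38<r[0][0]/1000<.8 and abs(r[0][1])<460: print(n,*r)
E
```

```text
top [425.4 445.8] [ 42.2 132.2] 168.4 [108. 220.]
top [ 487.7 -437.5] [41.9 49.5] 132.7 [411. 199.]
top [ 620.8 -251.9] [56.  56.9] 177.7 [345. 156.]
top [624.1  90.5] [69.5 71.2] 0.9 [231. 154.]
top [629.5 240.8] [62.  87.3] 142.1 [182. 154.]
top [634.5 -98.7] [ 43.  114.7] 160.0 [294. 151.]
scene [627.4 241.9] [61.4 90.6] 142.7 [341. 262.]
scene [624.8  92.2] [71.2 71.8] 5.0 [278. 246.]
scene [632.6 -97.6] [ 45.9 116. ] 160.1 [200. 233.]
scene [ 619.3 -250.4] [58.7 59.2] 176.0 [143. 215.]
scene [396.  449.7] [ 39.5 133.3] 168.5 [432. 198.]
scene [ 465.5 -449.8] [ 40.3 101. ] 44.7 [ 96. 151.]
```

View pics/chk.png

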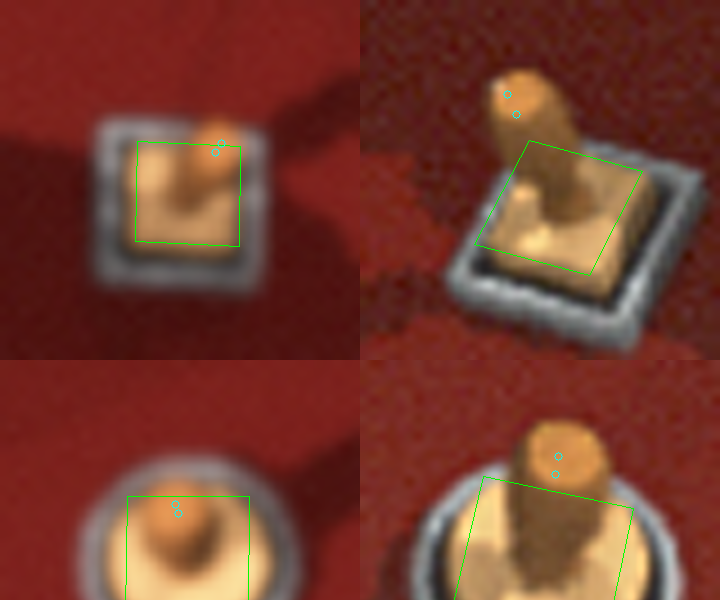

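The knobs line up with their bases, so the stamps are upright. The rests, stapler and ink are where they started in the top view. Handing in.

```bash
python3 -c "
from plant import arm
print(arm.sign_off(), arm.observe()['t'])"
```

```text
the job is handed in; nothing more can be done
the job is handed in; nothing more can be done
```

All four stamps (seal, strip, check, title) are in their matching grey rests. I lowered each one until contact registered at about 6–8 N, then released it. The job was handed in at about 36 s, with the arm clear of everything.

**Last checks**
- **Seating:** both views show each mount inside its rim with felt visible around it. The knobs of the round and square stamps (seal and check) line up with their bases, within about 2 mm. The two bar stamps I judged upright by eye only.
- **Rests and bystanders:** all four rests re-measured within about 2.5 mm of where they started. In the top view the stapler and ink were unchanged to within 0.3 mm. The red dishes and the purple look-alike were never touched.

**Readings that disagreed**
- **Scene view, stapler:** its outline came out about 5 mm different from the first picture. I put this down to changed shadows, because the top view shows no movement.
- **Check stamp:** while held, its lower edge looked slightly off the predicted outline. It sat square in the rest once lowered.

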